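# Pair the forming punches with their dies

### The arm

A 6-joint arm with a two-finger parallel gripper is mounted at the origin on a cart in front of the work surface, level with it; the furniture and walls round the work are solid. World frame = base frame: x ahead of the robot, y to its left, z up, the work surface at z = 0. Lengths are in m, angles in rad, forces in N, time in s.
With the tool pointing down it reaches from about 0.25 to 0.725 m from the base axis. Payload 4 kg.
Tool frame: the origin (TCP) lies midway between the tips of the shut fingers; the grasp point (between the pads) lies 19 mm behind it; x points along the fingers, y is the direction in which the jaws open and shut, and the axes are right-handed (so a half turn about x gives the same grasp; the last joint's range is limited). The gripper opens to 85 mm and grips with 20 to 120 N. Pads are 22 mm wide; open, the fingers measure 114 mm over their backs; the gripper's body (76 mm by 85 mm) begins 54 mm behind the grasp point. The pads swing forward as they close: fully open they stand 13 mm farther back than shut.
Start: joints at [-1.174, 0.241, 0.005, 1.335, 0, 1.571], TCP at [0.193, -0.461, 0.231] pointing down, gripper open.
Joint ranges: [-2.72, 2.72], [-1.05, 1.87], [-1.09, 1.28], [-1.99, 2.15], [-1.42, 1.44], [-3.14, 3.14]. Speed limits (rad/s): [2.79, 2.79, 3.14, 3.14, 3.14, 3.14].

### API

Orientations are given as a unit quaternion [x, y, z, w].
In Python, from workcell import * gives the robot as it stands.
- The arm moves only by the tool play_rows, never from a script. Its argument "plan" is a list of rows, each a list of 7 numbers: the shift along the tool's x, y, z in mm, then the turn, a rotation vector about the tool's x, y, z in rad, then the closure, from -1 (fully open) to 1 (shut). In form: [[x, y, z, rx, ry, rz, grip], ...]. A call has 1 to 20 rows; each row shifts and turns the commanded pose from where the row before left it, along the tool's axes as they then stand; what a row does not reach is not made up. A row lasts 1/12 s, in which the tool goes at most 41.7 mm and 7.16 degrees, less where a joint would pass 70% of its speed; a pose out of reach is approached as far as the arm can. A call with a gripper value outside its range is refused whole. The fingers move at their own pace and stop on an object; the grip force is fixed at half the most. Time passes only in rows, so rows that do not move let the fingers close. It gives the time, the measured TCP pose, the force and the opening at its end, in the units of the state.
- get_obs(): the state, without advancing time (a new reading comes with each control period).
- camera(name): name is "scene" or "top" or "wrist"; returns a dict with "frame" (480x640x3 uint8, red, green, blue), "depth" (480x640 float32, m along the optical axis (not along the pixel's ray), 0 where there is no reading), "fx", "fy", "cx", "cy" (pixels), "camera_from_world" (4x4, takes a point from world to camera coordinates). Camera axes: x right, y up, looking along -z (the intrinsics and any distortion apply to the point x, -y, -z); pixel columns grow to the right and rows downward; lengths in m; the calibration is good to about 2 mm. A picture is of the moment at which its call begins.
- job_done(): hands the job in, once; it reports no verdict.
Trained networks look in a picture, given as the dict that the camera call returned (one of the last four; its "shot" number tells which), for a name from the list of things; names that differ only in an ending like _2 or _b are one class to them, and where a whole thing is asked for, a point or a joint stands for the part that bears it (a point fixed in the world has none). Each returns a list of dicts, best first, with "confidence" (0 to 1); they miss things now and then, are a little off and sometimes report something else, mostly with a low value. They report only what shows in the picture. A call takes as long as a camera call.
- search_frame(thing, picture): "centre" ([x, y, z] in m, in world coordinates, good to about 4 mm: the middle of the surface that is visible of it).
- pinpoint(thing, picture): "centre" ([x, y, z] in m, in world coordinates, good to about 4 mm: a listed point, or the origin of a listed thing).
The state is a dict: "clock": time; "joint_pos": joint angles; "joint_vel": joint speeds; "tau": joint torques, N m; "eef_pos": TCP position; "tool_rot": TCP orientation; "ft_force": force on the tool from outside, world axes, zero at the start; "ft_torque": the same for the moment, N m; "grip_width": finger opening in m.
Only numpy, scipy, OpenCV 4.12 (cv2) and the standard library are available. Lean on these libraries where they do the work, as an engineer would, in place of code of your own. Each camera call takes 0.05 s, during which the arm holds its last target. There are 200 camera calls.

### The job

Pair up the press's forming tools: stand each of the four punches nose down in the die whose opening matches its nose in shape and size, fully home with the collar flat on the die. The small round punch was left in the large round die by mistake, so it has to come out before the large one can go in. Set each one down without dropping it, let none fall over, and leave the oil can and the caliper where they are.

Things in the scene. Friction and masses are not known exactly. Their poses are not given: they have to be found in the camera images.
- small_round_punch_shank (a point): small round punch, bright steel, 74 mm tall, 0.3 to 0.9 kg. From below: nose 22 mm long, lower edge rounded; wider collar 8 mm thick; shank 44 mm tall, to grip. Widths: nose round, 28 mm; collar 48 mm; shank round, 25 mm. Starts upright in the large round die, standing on its pad, collar loose in the opening, nose down. The point is on its axis half-way up the shank: 52 mm above the nose's underside, 22 mm above the collar. z up.
- large_round_punch_shank (a point): large round punch, bright steel, 74 mm tall, 0.3 to 0.9 kg. From below: nose 22 mm long, lower edge rounded; wider collar 8 mm thick; shank 44 mm tall, to grip. Widths: nose round, 50 mm; collar 68 mm; shank round, 25 mm. Starts upright on the bench, nose down. The point is on its axis half-way up the shank: 52 mm above the nose's underside, 22 mm above the collar. z up.
- square_punch_shank (a point): square punch, bright steel, 74 mm tall, 0.3 to 0.9 kg. From below: nose 22 mm long, lower edge rounded; wider collar 8 mm thick; shank 44 mm tall, to grip. Widths: nose 38 x 38 mm; collar 58 x 58 mm; shank 22 (x) by 30 mm (y). Starts upright on the bench, nose down. The point is on its axis half-way up the shank: 52 mm above the nose's underside, 22 mm above the collar. z up.
- oblong_punch_shank (a point): oblong punch, bright steel, 74 mm tall, 0.3 to 0.9 kg. From below: nose 22 mm long, lower edge rounded; wider collar 8 mm thick; shank 44 mm tall, to grip. Widths: nose 28 (x) by 50 mm (y); collar 46 by 68 mm; shank 22 (x) by 30 mm (y). Starts upright on the bench, nose down. The point is on its axis half-way up the shank: 52 mm above the nose's underside, 22 mm above the collar. z up.
- small_round_die: small round die: round dark steel ring 84 mm across; round opening 33 mm, 41 mm at its rounded mouth. 36 mm high, fixed. The opening is 24 mm deep, with a flat pad 12 mm above the bench. Origin at the centre of its underside; z up. With its own punch home, the collar lies on the die's top.
- large_round_die: large round die: round dark steel ring 104 mm across; round opening 55 mm, 63 mm at its rounded mouth; the small round punch stands in it at the start. 36 mm high, fixed. The opening is 24 mm deep, with a flat pad 12 mm above the bench. Origin at the centre of its underside; z up. With its own punch home, the collar lies on the die's top.
- square_die: square die: dark steel block 96 x 96 mm; square opening 43 x 43 mm, 51 mm at its rounded mouth, sides along its x and y. 36 mm high, fixed. The opening is 24 mm deep, with a flat pad 12 mm above the bench. Origin at the centre of its underside; z up. With its own punch home, the collar lies on the die's top.
- oblong_die: oblong die: dark steel block 84 (x) by 108 mm (y); oblong opening 33 (x) by 55 mm (y), 41 by 63 mm at its rounded mouth. 36 mm high, fixed. The opening is 24 mm deep, with a flat pad 12 mm above the bench. Origin at the centre of its underside; z up. With its own punch home, the collar lies on the die's top.
- oil_can: green pump oil can with a thin spout, 64 x 102 x 147 mm high, standing loose on the bench; to be left alone. Origin at the centre of its underside.
- caliper: steel vernier caliper, 64 x 205 x 10 mm, lying loose on the bench; to be left alone. Origin at the centre of its underside.

How it is judged:
By the outcome, as a careful person would: the job done as asked, in the order asked, and still so for the second after the job is handed in, with the robot touching nothing.
It also fails if it takes over 96 s, if anything falls off the work surface, if the arm or the gripper's body presses on something with over 40 N, if the wrist force passes 120 N, or if a joint passes its speed limit or range.

## Working session

There is one attempt and no reset: what is moved stays moved. The work goes in short steps, Python scripts to look and compute and a tool call to move; the robot and the scene stay as the last step left them, time stands still between calls to the robot, and variables do not carry over. Pictures are saved under pics/ and viewed, about 12 in all and at most 16, crops included, and the job is handed in when it is done.

Besides the shell and the picture viewer there is one more tool, called after "Emit:" in YAML: its name, and indented under it one key for each argument. play_rows: Moves the arm, as the interface text tells. Its arguments: {"type":"object","properties":{"plan":{"type":"array","items":{"type":"array","items":{"type":"number"}}}},"required":["plan"]}

```bash
ls; mkdir -p pics; cat > h.py <<'E'
from workcell import *
import numpy as np, cv2
from scipy.spatial.transform import Rotation as R
def save(c,n): cv2.imwrite('pics/'+n,c['frame'][:,:,::-1])
def cloud(c):
    d=c['depth'];v,u=np.mgrid[0:480,0:640]
    p=np.stack([(u-c['cx'])/c['fx']*d,-(v-c['cy'])/c['fy']*d,-d,np.ones_like(d)],-1)
    w=p@np.linalg.inv(c['camera_from_world']).T
    w=w[...,:3]; w[d==0]=np.nan
    return w
def proj(c,p):
    q=c['camera_from_world']@np.r_[p,1]
    return c['cx']+c['fx']*q[0]/-q[2], c['cy']-c['fy']*q[1]/-q[2]
E
python3 - <<'E'
from h import *
np.set_printoptions(precision=4,suppress=True)
o=get_obs();print(o)
for n in ['top','scene']:
    c=camera(n);save(c,n+'0.png');print(n,[k for k in c],c['fx'],np.linalg.inv(c['camera_from_world'])[:3])
    for t in ['small_round_punch_shank','large_round_punch_shank','square_punch_shank','oblong_punch_shank','small_round_die','large_round_die','square_die','oblong_die','oil_can','caliper']:
        print(t,[(np.round(r['centre'],4),round(r['confidence'],2)) for r in pinpoint(t,c)[:3]])
E
```

```text
pics
{'clock': 0.0, 'joint_pos': array([-1.174 ,  0.2414,  0.0037,  1.3352, -0.    ,  1.5708]), 'joint_vel': array([ 0.0006,  0.0002,  0.0004,  0.0003, -0.0001, -0.0007]), 'tau': array([  0.0002, -37.2325,  25.2401,   0.0171,   0.0002,   0.    ]), 'eef_pos': array([ 0.193 , -0.4606,  0.2304]), 'tool_rot': array([-0.6931, -0.1401,  0.6934, -0.1386]), 'ft_force': array([ 0.3036, -0.4783, -0.2325]), 'ft_torque': array([ 0.0199,  0.0125, -0.0278]), 'grip_width': 0.08558922698815018}
top ['frame', 'depth', 'fx', 'fy', 'cx', 'cy', 'camera_from_world', 'shot'] 591.6936739411382 [[-0.0145  0.9934 -0.1134  0.4353]
 [-0.9999 -0.0141  0.0047  0.041 ]
 [ 0.0031  0.1135  0.9935  1.2906]]
small_round_punch_shank []
large_round_punch_shank [(array([0.4731, 0.3773, 0.0002]), 0.57), (array([ 0.4243, -0.1957,  0.0469]), 0.56)]
square_punch_shank [(array([0.4319, 0.0008, 0.0527]), 0.56)]
oblong_punch_shank [(array([0.4262, 0.1695, 0.0523]), 0.92)]
small_round_die [(array([ 0.5892, -0.2446,  0.0021]), 0.73)]
large_round_die [(array([0.4316, 0.0002, 0.0499]), 0.51)]
square_die [(array([ 0.6223,  0.0843, 
[... 397 characters left out ...]
8128  0.5821  0.7715]]
small_round_punch_shank [(array([ 0.5828, -0.0924,  0.0634]), 0.61)]
large_round_punch_shank [(array([ 0.4234, -0.1988,  0.0558]), 0.65)]
square_punch_shank [(array([0.4322, 0.0018, 0.0502]), 0.85), (array([0.4263, 0.1665, 0.0526]), 0.58)]
oblong_punch_shank [(array([0.4221, 0.1632, 0.0504]), 0.88), (array([ 0.5915, -0.0944, -0.0006]), 0.56)]
small_round_die [(array([ 0.5859, -0.2497, -0.0018]), 0.68)]
large_round_die [(array([ 0.5886, -0.0943, -0.0018]), 0.7)]
square_die [(array([0.6233, 0.0866, 0.0004]), 0.86)]
oblong_die [(array([ 0.6085,  0.2489, -0.0002]), 0.61)]
oil_can [(array([0.4746, 0.3778, 0.0016]), 0.68)]
caliper [(array([ 0.7426,  0.0053, -0.0001]), 0.62)]
```

View pics/top0.png

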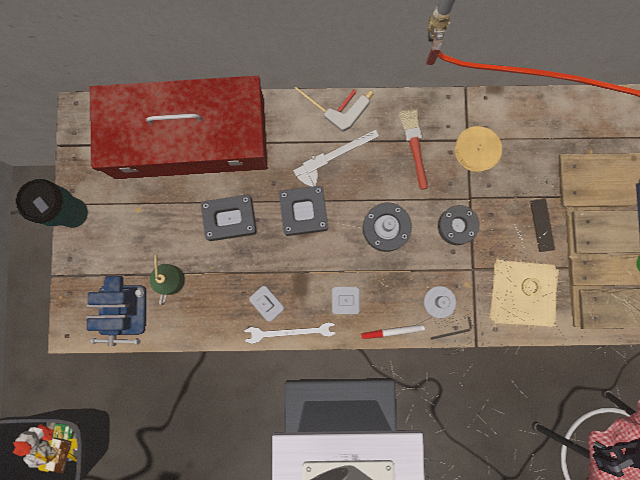

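View pics/scene0.png

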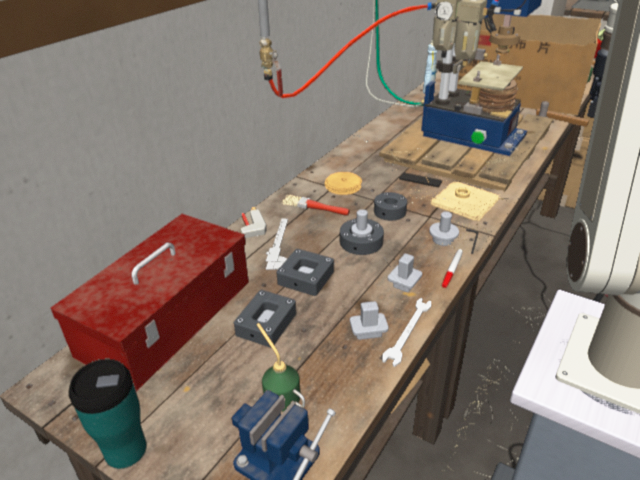

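The top view shows the dies in the back row: oblong (228,217), square (303,210), large round with the small punch in it (387,226), small round (458,225). The punches are in the front row: oblong (266,303, turned about 40°), square (345,300), large round (440,302). The scene view agrees. The network's duplicate at (0.473,0.377) is the oil can. Next I'll measure poses and yaws from depth.

```bash
cat >> h.py <<'E'
def slice_fit(c,W,xy,z0,z1,r):
    m=(W[...,2]>z0)&(W[...,2]<z1)&(np.hypot(W[...,0]-xy[0],W[...,1]-xy[1])<r)
    p=W[m][:,:2]
    if len(p)<8: return len(p)
    (cx,cy),(w,h),a=cv2.minAreaRect((p*1000).astype(np.float32))
    if w>h: w,h,a=h,w,a-90   # long side direction = a+90
    return len(p),np.round([cx,cy,w,h,a%180-180 if a%180>90 else a%180],1),np.round(1000*(p.min(0)+p.max(0))/2,1),np.round(1000*np.median(W[m][:,2]),1)
E
python3 - <<'E'
from h import *
c=camera('top');W=cloud(c)
P=dict(lr=(.424,-.197),sq=(.432,.001),ob=(.425,.167))
for k,xy in P.items():
    print(k,'collar',slice_fit(c,W,xy,.022,.036,.05)); print('  shank',slice_fit(c,W,xy,.066,.085,.05))
print('sr shank',slice_fit(c,W,(.585,-.094),.072,.1,.05))
for k,xy in dict(srd=(.588,-.247),lrd=(.59,-.094),sqd=(.622,.085),obd=(.611,.251)).items():
    print(k,slice_fit(c,W,xy,.029,.044,.08))
E
```

```text
lr collar (665, array([ 424.7, -202.1,   67.7,   68. ,   35.9]), array([ 420.7, -202.1]), np.float64(29.9))
  shank (125, array([ 425. , -202.2,   22.4,   24.9,   -0.6]), array([ 425. , -202.2]), np.float64(73.4))
sq collar (552, array([430.8,  -2. ,  54.9,  57.3,  -0.9]), array([430.8,  -2.1]), np.float64(30.0))
  shank (153, array([430.9,  -2.5,  20.3,  26.8,  -0.8]), array([430.9,  -2.5]), np.float64(73.8))
ob collar (508, array([426.6, 165.2,  46.3,  68.1, -49.1]), array([427. , 165.1]), np.float64(29.9))
  shank (159, array([426.5, 165.1,  22. ,  29.7, -48.5]), array([427.3, 165.2]), np.float64(74.1))
sr shank (122, array([585.9, -93.3,  22.8,  23. ,  88.5]), array([585.9, -93.3]), np.float64(85.3))
srd (1027, array([ 588.5, -249.1,   82.2,   82.9,   28.1]), array([ 588.9, -249. ]), np.float64(36.2))
lrd (1519, array([586.9, -94.5, 101.2, 103.5,  88.7]), array([586.8, -94.3]), np.float64(36.5))
sqd (1609, array([625.3,  85.2,  96.2,  96.9, -83.3]), array([625.3,  85.1]), np.float64(36.1))
obd (1593, array([611.9, 246.8,  85. , 108.4,   8. ]), array([611.3, 246.8]), np.float64(35.7))
```

```bash
cat >> h.py <<'E'
def st(o=None):
    o=o or get_obs();M=R.from_quat(o['tool_rot']).as_matrix()
    return o,M
def goto(x,y,z,jaw=None):
    """mm, jaw deg: prints tool-frame shift & turn about tool x to reach target"""
    o,M=st(); p=o['eef_pos']*1000
    cur=np.degrees(np.arctan2(M[1,1],M[0,1])); d=np.array([x,y,z])-p
    t=0 if jaw is None else (jaw-cur+90)%180-90
    print('pos',p.round(1),'jaw',round(cur,1),'tool x,z',M[:,0].round(3),M[:,2].round(3))
    print('shift now-frame',(M.T@d).round(1),'turn about x (rad)',round(np.radians(-t),3),'alt',round(np.radians(-t)-np.sign(-t)*np.pi,3),'j',o['joint_pos'].round(2),'F',o['ft_force'].round(1),'w',round(o['grip_width']*1000,1))
E
python3 - <<'E'
from h import *
goto(586,-93.5,120,45)
c=camera('top');W=cloud(c)
# tall stuff near work
m=(W[...,2]>.1)&(W[...,0]>.3)&(W[...,0]<.9)&(abs(W[...,1])<.5)
H,xe,ye=np.histogram2d(W[m][:,0],W[m][:,1],bins=[np.arange(.3,.95,.05),np.arange(-.5,.51,.1)])
print(ye.round(1))
for a,r in zip(xe,H):print(round(a,2),r.astype(int))
print(W[m&(W[...,0]>.6)&(W[...,1]>.1)].min(0),W[m&(W[...,0]>.6)&(W[...,1]>.1)].max(0))
E
```

```text
pos [ 193.2 -461.2  231.3] jaw -67.3 tool x,z [-0.  0. -1.] [-0.922 -0.386  0.   ]
shift now-frame [ 111.3 -187.3 -504.3] turn about x (rad) 1.182 alt -1.959 j [-1.17  0.24  0.01  1.34 -0.    1.57] F [-0.2 -0.2 -0. ] w 85.0
[-0.5 -0.4 -0.3 -0.2 -0.1 -0.   0.1  0.2  0.3  0.4  0.5]
0.3 [0 0 0 0 0 0 0 0 0 0]
0.35 [  0   0   0   0   0   0   0   0   0 327]
0.4 [  0   0   0   0   0   0   0   0   0 545]
0.45 [ 0  0  0  0  0  0  0  0 27 72]
0.5 [ 0  0  0  0  0  0  0  0 41  0]
0.55 [0 0 0 0 0 0 0 0 0 0]
0.6 [0 0 0 0 0 0 0 0 0 0]
0.65 [0 0 0 0 0 0 0 0 0 0]
0.7 [  85    0    0    0    0    0  372 1010 1133 1272]
0.75 [ 163  325    0    0    0    0  465 1235 1370 1205]
0.8 [   0  151  364  299    0    0  427 1151  990 1182]
0.85 [  0   0   8 753   0   0 302 813 691 573]
[0.70050216 0.1606443  0.1000328 ] [0.88970354 0.49998046 0.1640899 ]
```

Emit:
play_rows:
  plan:
    - [0,0,0,-0.112,0,0,-1]
    - [0,0,0,-0.112,0,0,-1]
    - [0,0,0,-0.112,0,0,-1]
    - [0,0,0,-0.112,0,0,-1]
    - [0,0,0,-0.112,0,0,-1]
    - [0,0,0,-0.112,0,0,-1]
    - [0,0,0,-0.112,0,0,-1]
    - [0,0,0,-0.112,0,0,-1]
    - [0,0,0,-0.112,0,0,-1]
    - [0,0,0,0,0,0,-1]

```text
clock: 2.03
eef_pos: [0.1932, -0.4612, 0.2313]
tool_rot: [-0.539, -0.457, 0.539, -0.457]
ft_force: [-0.1, -0.0, 0.3]
grip_width: 0.0854
```

```bash
python3 -c "
from h import *
goto(586,-93.5,180,-9)"
```

```text
pos [ 193.2 -461.2  231.3] jaw -9.4 tool x,z [-0. -0. -1.] [-0.163 -0.987  0.   ]
shift now-frame [  51.3  327.4 -426.9] turn about x (rad) -0.007 alt 3.134 j [-1.17  0.24  0.01  1.34 -0.    0.56] F [-0.1 -0.   0.3] w 85.4
```

Emit:
play_rows:
  plan:
    - [2.8,18.2,-23.7,0,0,0,-1]
    - [2.8,18.2,-23.7,0,0,0,-1]
    - [2.8,18.2,-23.7,0,0,0,-1]
    - [2.8,18.2,-23.7,0,0,0,-1]
    - [2.8,18.2,-23.7,0,0,0,-1]
    - [2.8,18.2,-23.7,0,0,0,-1]
    - [2.8,18.2,-23.7,0,0,0,-1]
    - [2.8,18.2,-23.7,0,0,0,-1]
    - [2.8,18.2,-23.7,0,0,0,-1]
    - [2.8,18.2,-23.7,0,0,0,-1]
    - [2.8,18.2,-23.7,0,0,0,-1]
    - [2.8,18.2,-23.7,0,0,0,-1]
    - [2.8,18.2,-23.7,0,0,0,-1]
    - [2.8,18.2,-23.7,0,0,0,-1]
    - [2.8,18.2,-23.7,0,0,0,-1]
    - [2.8,18.2,-23.7,0,0,0,-1]
    - [2.8,18.2,-23.7,0,0,0,-1]
    - [2.8,18.2,-23.7,0,0,0,-1]
    - [0,0,0,0,0,0,-1]

```text
clock: 3.62
eef_pos: [0.59, -0.0906, 0.1796]
tool_rot: [0.54, 0.458, -0.538, 0.457]
ft_force: [2.2, -0.8, -0.6]
grip_width: 0.0853
```

```bash
python3 - <<'E'
from h import *
goto(586,-93.5,120,-9)
c=camera('wrist');save(c,'w1.png');W=cloud(c)
print('shank',slice_fit(c,W,(.586,-.093),.08,.1,.04)); print('die',slice_fit(c,W,(.587,-.094),.030,.044,.08))
print('shank pin',[(np.round(r['centre'],4),round(r['confidence'],2)) for r in pinpoint('small_round_punch_shank',c)[:2]])
E
```

```text
pos [590.  -90.6 179.6] jaw -9.4 tool x,z [ 0.001  0.002 -1.   ] [-0.163 -0.987 -0.002]
shift now-frame [59.6 -3.5  3.6] turn about x (rad) -0.007 alt 3.135 j [-0.15  0.46  0.18  1.29  0.    1.58] F [ 2.2 -0.8 -0.6] w 85.3
shank (1342, array([586.1, -91.4,  24.1,  24.5,  -9.3]), array([586.2, -91.4]), np.float64(85.6))
die (13515, array([586.6, -92. , 103.1, 103.1,  60.9]), array([586.6, -92.3]), np.float64(35.9))
shank pin []
```

View pics/w1.png

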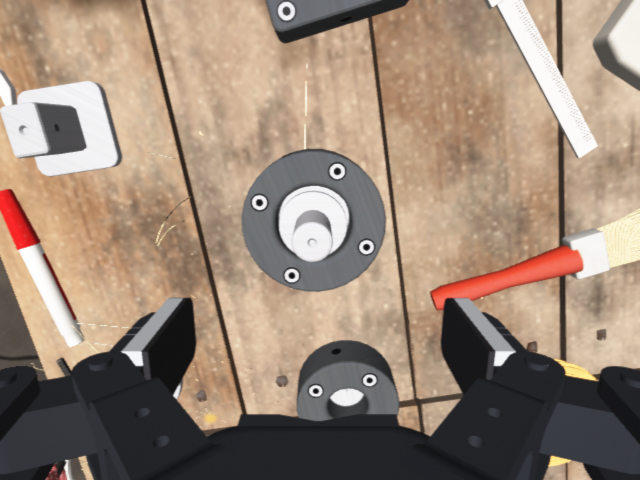

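The wrist view shows the small punch centred in the large die at (313,235), and the jaws straddle it cleanly. Its position agrees with the top camera to 2 mm, so I'll descend and grip.

Emit:
play_rows:
  plan:
    - [12,-3.7,2.4,0,0,0,-1]
    - [20,0,0,0,0,0,-1]
    - [20,0,0,0,0,0,-1]
    - [20,0,0,0,0,0,-1]
    - [20,0,0,0,0,0,-1]
    - [15,0,0,0,0,0,-1]
    - [12,0,0,0,0,0,-1]
    - [8,0,0,0,0,0,-1]
    - [3,0,0,0,0,0,-1]
    - [0,0,0,0,0,0,-1]
    - [0,0,0,0,0,0,1]
    - [0,0,0,0,0,0,1]
    - [0,0,0,0,0,0,1]
    - [0,0,0,0,0,0,1]
    - [0,0,0,0,0,0,1]
    - [0,0,0,0,0,0,1]
    - [0,0,0,0,0,0,1]
    - [0,0,0,0,0,0,1]
    - [0,0,0,0,0,0,1]

```text
clock: 5.3
eef_pos: [0.5833, -0.0963, 0.0516]
tool_rot: [0.54, 0.457, -0.539, 0.457]
ft_force: [-0.7, 0.3, 4.4]
grip_width: 0.0237
```

```bash
python3 - <<'E'
from h import *
goto(586,-92.3,120,-9)
E
```

```text
pos [583.3 -96.3  51.6] jaw -9.5 tool x,z [ 0.001 -0.    -1.   ] [-0.165 -0.986 -0.   ]
shift now-frame [-68.4   2.1  -4.4] turn about x (rad) -0.009 alt 3.133 j [-0.16  0.55 -0.02  1.    0.    1.57] F [-0.7  0.3  4.4] w 23.7
```

Emit:
play_rows:
  plan:
    - [0,0,0,0,0,0,-1]
    - [0,0,0,0,0,0,-1]
    - [0,0,0,0,0,0,-1]
    - [0,0,0,0,0,0,-1]
    - [0,0,-4,0,0,0,-1]
    - [0,0,0,0,0,0,-1]
    - [0,0,0,0,0,0,-1]
    - [0,0,0,0,0,0,1]
    - [0,0,0,0,0,0,1]
    - [0,0,0,0,0,0,1]
    - [0,0,0,0,0,0,1]
    - [0,0,0,0,0,0,1]
    - [0,0,0,0,0,0,1]
    - [0,0,0,0,0,0,1]
    - [0,0,0,0,0,0,1]
    - [0,0,0,0,0,0,1]

```text
clock: 6.63
eef_pos: [0.5836, -0.0924, 0.0511]
tool_rot: [0.54, 0.457, -0.54, 0.457]
ft_force: [-0.8, 0.1, 1.3]
grip_width: 0.0234
```

Emit:
play_rows:
  plan:
    - [-3,0,0,0,0,0,1]
    - [-6,0,0,0,0,0,1]
    - [-10,0,0,0,0,0,1]
    - [-15,0,0,0,0,0,1]
    - [-15,0,0,0,0,0,1]
    - [-15,0,0,0,0,0,1]
    - [-15,0,0,0,0,0,1]
    - [-10,0,0,0,0,0,1]
    - [0,0,0,0,0,0,1]
    - [0,0,0,0,0,0,1]
    - [0,0,0,0,0,0,1]

```text
clock: 7.55
eef_pos: [0.5828, -0.0922, 0.1391]
tool_rot: [-0.539, -0.457, 0.54, -0.456]
ft_force: [-0.4, 0.8, -5.1]
grip_width: 0.0237
```

```bash
python3 - <<'E'
from h import *
goto(588.5,-249,140,-9)
c=camera('wrist');save(c,'w2.png');W=cloud(c)
p=get_obs()['eef_pos']
for a,b in ((-.06,.05),):
  m=(W[...,2]>p[2]-.06)&(W[...,2]<p[2]+.04)&(np.hypot(W[...,0]-p[0],W[...,1]-p[1])<.035)
  q=W[m]; 
  H,e=np.histogram(q[:,2]-p[2],bins=np.arange(-.06,.041,.005)); print(H,e.round(3))
print('srd',slice_fit(c,W,(.588,-.249),.030,.044,.06),'lrd',slice_fit(c,W,(.587,-.094),.030,.044,.08))
E
```

```text
pos [582.8 -92.2 139.1] jaw -9.5 tool x,z [-0.002  0.    -1.   ] [-0.165 -0.986  0.   ]
shift now-frame [ -1.   31.6 153.7] turn about x (rad) -0.009 alt 3.133 j [-0.16  0.47  0.09  1.2   0.    1.58] F [-0.4  0.8 -5.1] w 23.7
[   0    0    0    0    0    0    0    0   49  438 3806  239  344  649
  788  896 1012 1126 3375 3846] [-0.06  -0.055 -0.05  -0.045 -0.04  -0.035 -0.03  -0.025 -0.02  -0.015
 -0.01  -0.005 -0.     0.005  0.01   0.015  0.02   0.025  0.03   0.035
  0.04 ]
srd (1301, array([ 574.6, -215.4,   20.8,   44.7,  -88.4]), array([ 574.7, -215.6]), np.float64(35.6)) lrd (10770, array([588.8, -83.7,  86. , 103.2,  75.8]), array([586.6, -87.7]), np.float64(35.7))
```

View pics/w2.png

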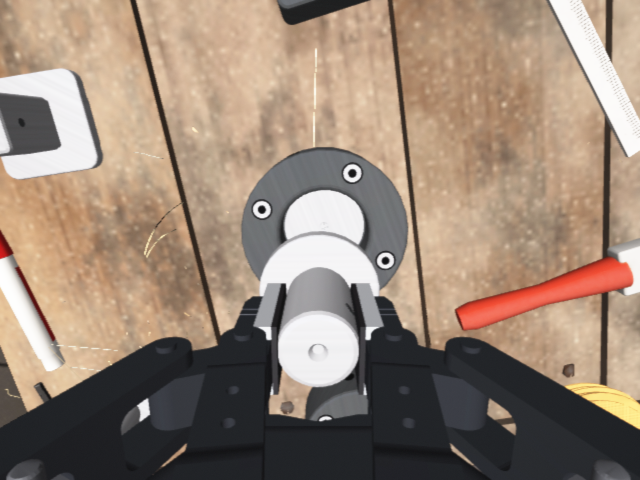

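```bash
cat >> h.py <<'E'
from scipy.optimize import least_squares
def held(c,W,top,r=.03):
    p=get_obs()['eef_pos']
    print('tcp',(p*1000).round(1),'top',slice_fit(c,W,p[:2],p[2]+top-.004,p[2]+top+.004,r))
E
python3 - <<'E'
from h import *
c=camera('wrist');W=cloud(c);held(c,W,.035,.022)
p=get_obs()['eef_pos']
m=(abs(W[...,2]-p[2]+.009)<.003)&(np.hypot(W[...,0]-p[0],W[...,1]-p[1])<.035)
q=W[m];print(len(q),np.median(q[:,2])-p[2])
hull=cv2.convexHull((q[:,:2]*1000).astype(np.float32))[:,0]
(cx,cy),r=cv2.minEnclosingCircle((q[:,:2]*1000).astype(np.float32));print(cx,cy,r)
E
```

```text
tcp [582.5 -92.2 138.6] top (6900, array([582.8, -91.1,  26. ,  36.8,  80.4]), array([584.5, -92.1]), np.float64(173.4))
4050 -0.009191097556870698
583.1796264648438 -90.05842590332031 23.846588134765625
```

Emit:
play_rows:
  plan:
    - [0,2,10,0,0,0,1]
    - [0,4,19.5,0,0,0,1]
    - [0,4,19.5,0,0,0,1]
    - [0,4,19.5,0,0,0,1]
    - [0,4,19.5,0,0,0,1]
    - [0,4,19.5,0,0,0,1]
    - [0,4,19.5,0,0,0,1]
    - [4,3,16.5,0,0,0,1]
    - [8,2,10,0,0,0,1]
    - [8,0,0,0,0,0,1]
    - [8,0,0,0,0,0,1]
    - [0,0,0,0,0,0,1]
    - [0,0,0,0,0,0,1]
    - [0,0,0,0,0,0,1]

```text
clock: 8.82
eef_pos: [0.5888, -0.2477, 0.1118]
tool_rot: [-0.539, -0.457, 0.539, -0.457]
ft_force: [-0.4, -0.0, -3.0]
grip_width: 0.0235
```

```bash
cat >> h.py <<'E'
def circ(W,z,xy,r0,r1,tol=.003,r=.06,step=1):
    """fit circle of known radius r0 (mm) on outer boundary of slice at z near xy, in wrist cloud"""
    m=(abs(W[...,2]-z)<tol)&(np.hypot(W[...,0]-xy[0],W[...,1]-xy[1])<r)
    m8=m.astype(np.uint8); q=W[m][:,:2]*1000
    h=cv2.convexHull(q.astype(np.float32))[:,0]
    f=least_squares(lambda c:np.hypot(h[:,0]-c[0],h[:,1]-c[1])-r0,np.array(xy)*1000,loss='soft_l1',f_scale=.5)
    return f.x.round(1),len(q),len(h),'res',np.round(np.median(abs(f.fun)),2)
E
python3 - <<'E'
from h import *
goto(588.5,-249,51,-9)
c=camera('wrist');save(c,'w3.png');W=cloud(c)
p=get_obs()['eef_pos']
print('collar',circ(W,p[2]-.009,p[:2],24,0,r=.035))
print('die',circ(W,.036,(.5885,-.2475),42,0,r=.05))
E
```

```text
pos [ 588.8 -247.7  111.8] jaw -9.4 tool x,z [-0.  0. -1.] [-0.164 -0.987 -0.   ]
shift now-frame [60.8 -0.   1.4] turn about x (rad) -0.007 alt 3.134 j [-0.4   0.58  0.21  1.2   0.    1.34] F [-0.4 -0.  -3. ] w 23.5
collar (array([ 589.4, -246.5]), 4005, 37, 'res', np.float64(0.07))
die (array([ 588.7, -247.5]), 8776, 60, 'res', np.float64(0.14))
```

View pics/w3.png

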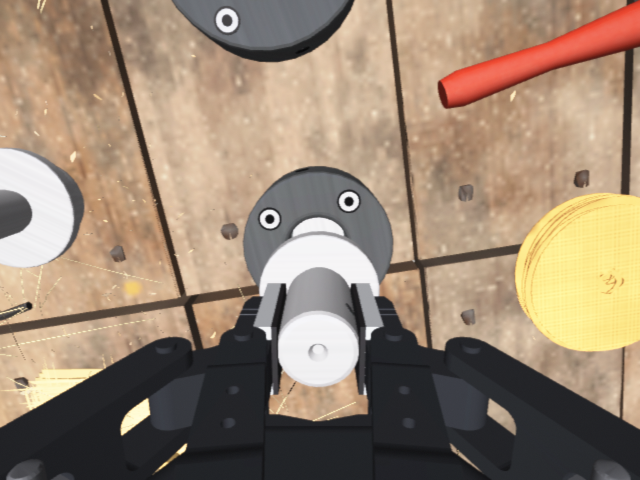

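The held punch's collar is centred over the small round die, with about 1 mm of error measured in the same wrist picture. I'll correct that and lower it.

Emit:
play_rows:
  plan:
    - [5,-0.5,1,0,0,0,1]
    - [10,0,0,0,0,0,1]
    - [10,0,0,0,0,0,1]
    - [8,0,0,0,0,0,1]
    - [6,0,0,0,0,0,1]
    - [5,0,0,0,0,0,1]
    - [4,0,0,0,0,0,1]
    - [3,0,0,0,0,0,1]
    - [2,0,0,0,0,0,1]
    - [1,0,0,0,0,0,1]
    - [0,0,0,0,0,0,1]
    - [0,0,0,0,0,0,1]

```text
clock: 9.87
eef_pos: [0.5882, -0.2499, 0.0583]
tool_rot: [0.54, 0.457, -0.54, 0.457]
ft_force: [-0.0, -0.1, -2.9]
grip_width: 0.0235
```

```bash
python3 - <<'E'
from h import *
goto(588.5,-249,53,-9)
E
```

```text
pos [ 588.2 -249.9   58.3] jaw -9.5 tool x,z [ 0.001 -0.    -1.   ] [-0.165 -0.986  0.   ]
shift now-frame [ 5.3  0.1 -0.9] turn about x (rad) -0.009 alt 3.133 j [-0.4   0.63  0.14  1.08 -0.    1.34] F [-0.  -0.1 -2.9] w 23.5
```

Emit:
play_rows:
  plan:
    - [2,0,0,0,0,0,1]
    - [1.5,0,0,0,0,0,1]
    - [1,0,0,0,0,0,1]
    - [0.7,0,0,0,0,0,1]
    - [0,0,0,0,0,0,1]
    - [0,0,0,0,0,0,1]

```text
clock: 10.37
eef_pos: [0.588, -0.2498, 0.0533]
tool_rot: [0.54, 0.457, -0.54, 0.457]
ft_force: [-1.9, 1.1, 0.9]
grip_width: 0.0238
```

Emit:
play_rows:
  plan:
    - [0.7,0,0,0,0,0,1]
    - [0,0,0,0,0,0,1]
    - [0,0,0,0,0,0,1]

```text
clock: 10.62
eef_pos: [0.5881, -0.2498, 0.0532]
tool_rot: [0.54, 0.457, -0.54, 0.457]
ft_force: [-3.4, 1.8, 5.1]
grip_width: 0.0235
```

Firm contact at the expected height. I'll release, rise, and look.

Emit:
play_rows:
  plan:
    - [0,0,0,0,0,0,0.5]
    - [0,0,0,0,0,0,0]
    - [0,0,0,0,0,0,-0.5]
    - [0,0,0,0,0,0,-1]
    - [0,0,0,0,0,0,-1]
    - [0,0,0,0,0,0,-1]
    - [0,0,0,0,0,0,-1]
    - [-5,0,0,0,0,0,-1]
    - [-15,0,0,0,0,0,-1]
    - [-20,0,0,0,0,0,-1]
    - [-25,0,0,0,0,0,-1]
    - [-25,0,0,0,0,0,-1]
    - [-10,0,0,0,0,0,-1]
    - [0,0,0,0,0,0,-1]
    - [0,0,0,0,0,0,-1]
    - [0,0,0,0,0,0,-1]

```text
clock: 11.95
eef_pos: [0.5871, -0.2494, 0.1502]
tool_rot: [-0.539, -0.458, 0.54, -0.456]
ft_force: [-1.3, -0.0, -0.4]
grip_width: 0.0853
```

```bash
python3 - <<'E'
from h import *
c=camera('wrist');W=cloud(c)
print('die',circ(W,.036,(.5885,-.2475),42,0,r=.05),'collar',circ(W,.044,(.5885,-.2475),24,0,tol=.002,r=.03))
m=(np.hypot(W[...,0]-.5885,W[...,1]+.2475)<.024)
for a,b in((.040,.05),(.08,.1)):
  q=W[m&(W[...,2]>a)&(W[...,2]<b)]; A=np.c_[q[:,:2],np.ones(len(q))]; s=np.linalg.lstsq(A,q[:,2],rcond=None)[0]; print(len(q),np.median(q[:,2]),'tilt',s[:2].round(3))
print('lr shank',slice_fit(c,W,(.424,-.2),.066,.085,.05),slice_fit(c,W,(.424,-.2),.025,.035,.05))
goto(425,-201,155,-9); goto(425,-201,155,-25)
E
```

```text
die (array([ 588.8, -247.4]), 8054, 70, 'res', np.float64(0.25)) collar (array([ 588.7, -248.7]), 2365, 45, 'res', np.float64(0.1))
2377 0.0437951097757599 tilt [ 0.001 -0.006]
1784 0.08759825520962562 tilt [-0.011 -0.07 ]
lr shank (1561, array([ 428.4, -200.7,   18.6,   25.1,  -19. ]), array([ 427.2, -199.6]), np.float64(73.3)) (6361, array([ 426.6, -199.4,   64.6,   67.4,    5.1]), array([ 426. , -199.6]), np.float64(29.7))
pos [ 586.8 -249.3  149.8] jaw -9.5 tool x,z [-0.003  0.001 -1.   ] [-0.165 -0.986 -0.001]
shift now-frame [  -4.6 -167.6  -20.9] turn about x (rad) -0.009 alt 3.133 j [-0.4   0.56  0.27  1.28  0.    1.34] F [-0.6  0.6 -0.5] w 85.4
pos [ 586.8 -249.3  149.8] jaw -9.5 tool x,z [-0.003  0.001 -1.   ] [-0.165 -0.986 -0.001]
shift now-frame [  -4.6 -167.6  -20.9] turn about x (rad) 0.27 alt -2.871 j [-0.4   0.56  0.27  1.28  0.    1.34] F [-0.6  0.6 -0.5] w 85.4
```

Small round punch is home: collar top at 43.8 mm (expected 44) and flat. Now the large round one.

Emit:
play_rows:
  plan:
    - [0,-10,-1.2,0,0,0,-1]
    - [0,-20,-2.5,0,0,0,-1]
    - [0,-20,-2.5,0,0,0,-1]
    - [0,-20,-2.5,0,0,0,-1]
    - [0,-20,-2.5,0,0,0,-1]
    - [0,-20,-2.5,0,0,0,-1]
    - [0,-20,-2.5,0,0,0,-1]
    - [0,-20,-2.5,0,0,0,-1]
    - [0,-12,-1.5,0,0,0,-1]
    - [0,-5,-0.7,0,0,0,-1]
    - [0,0,0,0,0,0,-1]
    - [0,0,0,0,0,0,-1]
    - [0,0,0,0,0,0,-1]

```text
clock: 13.08
eef_pos: [0.4275, -0.2018, 0.1517]
tool_rot: [0.54, 0.457, -0.54, 0.457]
ft_force: [-0.2, 0.1, -0.2]
grip_width: 0.0859
```

```bash
python3 - <<'E'
from h import *
c=camera('wrist');W=cloud(c)
print('lr shank',slice_fit(c,W,(.424,-.2),.066,.085,.05),circ(W,.030,(.425,-.2),34,0,r=.045))
goto(425,-201,38,-9)
E
```

```text
lr shank (1566, array([ 424.1, -199.3,   24.5,   24.5,  -12.7]), array([ 424.3, -199.9]), np.float64(73.6)) (array([ 424.2, -199.8]), 6012, 59, 'res', np.float64(0.16))
pos [ 427.6 -201.9  151.8] jaw -9.5 tool x,z [ 0. -0. -1.] [-0.165 -0.986  0.   ]
shift now-frame [113.8  -2.7  -0.4] turn about x (rad) -0.009 alt 3.133 j [-0.44  0.24 -0.21  1.12  0.    1.3 ] F [ 0.5  0.4 -0.2] w 85.2
```

Emit:
play_rows:
  plan:
    - [8,-3.2,-0.4,0,0,0,-1]
    - [15,0,0,0,0,0,-1]
    - [20,0,0,0,0,0,-1]
    - [20,0,0,0,0,0,-1]
    - [20,0,0,0,0,0,-1]
    - [15,0,0,0,0,0,-1]
    - [8,0,0,0,0,0,-1]
    - [5,0,0,0,0,0,-1]
    - [1.5,0,0,0,0,0,-1]
    - [0,0,0,0,0,0,-1]
    - [0,0,0,0,0,0,-1]
    - [0,0,0,0,0,0,1]
    - [0,0,0,0,0,0,1]
    - [0,0,0,0,0,0,1]
    - [0,0,0,0,0,0,1]
    - [0,0,0,0,0,0,1]
    - [0,0,0,0,0,0,1]
    - [0,0,0,0,0,0,1]
    - [0,0,0,0,0,0,1]

```text
clock: 14.72
eef_pos: [0.4241, -0.2008, 0.0399]
tool_rot: [0.54, 0.457, -0.54, 0.457]
ft_force: [-0.6, 0.7, 4.5]
grip_width: 0.0236
```

Emit:
play_rows:
  plan:
    - [-3,0,0,0,0,0,1]
    - [-6,0,0,0,0,0,1]
    - [-10,0,0,0,0,0,1]
    - [-15,0,0,0,0,0,1]
    - [-15,0,0,0,0,0,1]
    - [-15,0,0,0,0,0,1]
    - [-10,0,0,0,0,0,1]
    - [-6,0,0,0,0,0,1]
    - [0,0,0,0,0,0,1]
    - [0,0,0,0,0,0,1]
    - [0,0,0,0,0,0,1]

```text
clock: 15.63
eef_pos: [0.4226, -0.2002, 0.1184]
tool_rot: [-0.539, -0.458, 0.54, -0.456]
ft_force: [0.3, 0.8, -8.0]
grip_width: 0.0234
```

```bash
python3 - <<'E'
from h import *
goto(425,-201,38,-9)
c=camera('wrist');W=cloud(c);p=get_obs()['eef_pos']
print('collar',circ(W,p[2]-.009,p[:2],34,0,tol=.004,r=.045))
q=W[(abs(W[...,2]-p[2]+.009)<.005)&(np.hypot(W[...,0]-p[0],W[...,1]-p[1])<.034)];print(np.median(q[:,2])-p[2])
E
```

```text
pos [ 422.6 -200.2  118.4] jaw -9.5 tool x,z [-0.002  0.001 -1.   ] [-0.165 -0.986 -0.001]
shift now-frame [80.4  2.7  0.5] turn about x (rad) -0.009 alt 3.133 j [-0.44  0.26 -0.27  1.04 -0.    1.29] F [ 0.3  0.8 -8. ] w 23.4
collar (array([ 422.7, -199.2]), 10192, 42, 'res', np.float64(0.1))
-0.01009904551405949
```

Emit:
play_rows:
  plan:
    - [0,8,-7.4,0,0,0,1]
    - [0,15,-13.8,0,0,0,1]
    - [0,17,-15.7,0,0,0,1]
    - [0,17,-15.7,0,0,0,1]
    - [0,17,-15.7,0,0,0,1]
    - [0,17,-15.7,0,0,0,1]
    - [0,17,-15.7,0,0,0,1]
    - [0,17,-15.7,0,0,0,1]
    - [0,12,-11,0,0,0,1]
    - [0,7,-6.3,0,0,0,1]
    - [0,0,0,0,0,0,1]
    - [0,0,0,0,0,0,1]
    - [0,0,0,0,0,0,1]

```text
clock: 16.77
eef_pos: [0.5863, -0.0939, 0.1188]
tool_rot: [-0.539, -0.457, 0.541, -0.456]
ft_force: [0.3, -1.6, -7.5]
grip_width: 0.0235
```

```bash
python3 - <<'E'
from h import *
c=camera('wrist');save(c,'w4.png');W=cloud(c);p=get_obs()['eef_pos']
a=circ(W,p[2]-.010,p[:2],34,0,tol=.004,r=.045);b=circ(W,.036,(.5866,-.092),52,0,r=.06)
print('collar',a,'die',b); d=(b[0]-a[0])/1000;goto(p[0]*1000+d[0]*1000,p[1]*1000+d[1]*1000,54,-9)
E
```

```text
collar (array([586.5, -93. ]), 10208, 45, 'res', np.float64(0.09)) die (array([586.6, -92.6]), 9690, 47, 'res', np.float64(0.14))
pos [586.3 -94.1 119. ] jaw -9.6 tool x,z [-0.002 -0.    -1.   ] [-0.166 -0.986  0.   ]
shift now-frame [65.   0.2 -0.4] turn about x (rad) -0.01 alt 3.132 j [-0.16  0.49  0.08  1.16 -0.    1.58] F [-0.2 -0.3 -8. ] w 23.5
```

View pics/w4.png

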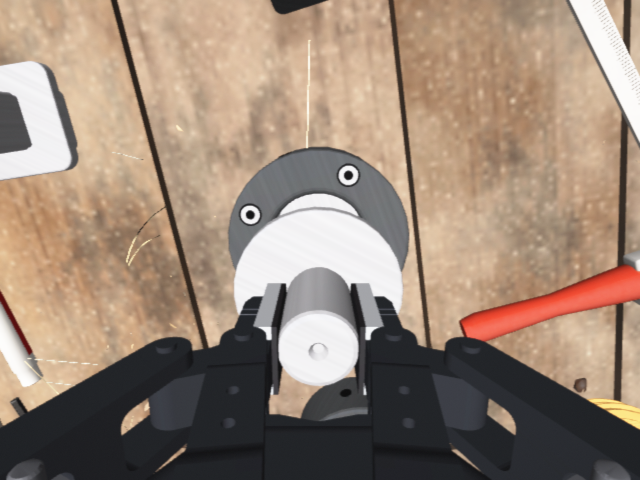

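The large punch is centred over its empty die, with a 0.4 mm offset. Lowering it.

Emit:
play_rows:
  plan:
    - [6,0.2,-0.4,0,0,0,1]
    - [12,0,0,0,0,0,1]
    - [12,0,0,0,0,0,1]
    - [8,0,0,0,0,0,1]
    - [5,0,0,0,0,0,1]
    - [5,0,0,0,0,0,1]
    - [5,0,0,0,0,0,1]
    - [4,0,0,0,0,0,1]
    - [3,0,0,0,0,0,1]
    - [1.5,0,0,0,0,0,1]
    - [0,0,0,0,0,0,1]
    - [0,0,0,0,0,0,1]

```text
clock: 17.82
eef_pos: [0.588, -0.0932, 0.0582]
tool_rot: [0.54, 0.457, -0.54, 0.457]
ft_force: [0.4, 0.3, -7.9]
grip_width: 0.0236
```

Emit:
play_rows:
  plan:
    - [1,0,0,0,0,0,1]
    - [1,0,0,0,0,0,1]
    - [0.8,0,0,0,0,0,1]
    - [0,0,0,0,0,0,1]
    - [0,0,0,0,0,0,1]

```text
clock: 18.23
eef_pos: [0.5878, -0.0932, 0.0551]
tool_rot: [-0.54, -0.457, 0.54, -0.457]
ft_force: [-0.2, -0.6, -6.7]
grip_width: 0.0235
```

Emit:
play_rows:
  plan:
    - [0.7,0,0,0,0,0,1]
    - [0.5,0,0,0,0,0,1]
    - [0.5,0,0,0,0,0,1]
    - [0,0,0,0,0,0,1]
    - [0,0,0,0,0,0,1]

```text
clock: 18.65
eef_pos: [0.588, -0.0932, 0.054]
tool_rot: [0.54, 0.457, -0.54, 0.457]
ft_force: [-2.0, 0.8, -1.9]
grip_width: 0.0235
```

Emit:
play_rows:
  plan:
    - [0.7,0,0,0,0,0,1]
    - [0,0,0,0,0,0,1]
    - [0,0,0,0,0,0,1]

```text
clock: 18.9
eef_pos: [0.588, -0.0932, 0.054]
tool_rot: [0.54, 0.457, -0.54, 0.457]
ft_force: [-4.8, 0.4, 5.5]
grip_width: 0.0233
```

Emit:
play_rows:
  plan:
    - [0,0,0,0,0,0,0.5]
    - [0,0,0,0,0,0,0]
    - [0,0,0,0,0,0,-0.5]
    - [0,0,0,0,0,0,-1]
    - [0,0,0,0,0,0,-1]
    - [0,0,0,0,0,0,-1]
    - [0,0,0,0,0,0,-1]
    - [-5,0,0,0,0,0,-1]
    - [-15,0,0,0,0,0,-1]
    - [-20,0,0,0,0,0,-1]
    - [-25,0,0,0,0,0,-1]
    - [-25,0,0,0,0,0,-1]
    - [-10,0,0,0,0,0,-1]
    - [0,0,0,0,0,0,-1]
    - [0,0,0,0,0,0,-1]
    - [0,0,0,0,0,0,-1]

```text
clock: 20.23
eef_pos: [0.5868, -0.0931, 0.1512]
tool_rot: [-0.539, -0.458, 0.54, -0.456]
ft_force: [-0.5, -0.1, -0.8]
grip_width: 0.0854
```

```bash
cat >> h.py <<'E'
def flat(W,xy,z,r,tol=.004):
    q=W[(abs(W[...,2]-z)<tol)&(np.hypot(W[...,0]-xy[0],W[...,1]-xy[1])<r)]
    A=np.c_[q[:,:2]-xy,np.ones(len(q))]; s=np.linalg.lstsq(A,q[:,2],rcond=None)[0]
    print('flat n',len(q),'z',(np.median(q[:,2])*1000).round(1),'tilt',s[:2].round(3))
E
python3 - <<'E'
from h import *
c=camera('wrist');W=cloud(c)
print('collar',circ(W,.044,(.5866,-.092),34,0,r=.045),'die',circ(W,.036,(.5866,-.092),52,0,r=.06));flat(W,(.5866,-.092),.044,.03)
print('sq',slice_fit(c,W,(.431,0),.066,.085,.05),slice_fit(c,W,(.431,0),.025,.035,.05))
goto(431,-1,150,-.8)
E
```

```text
collar (array([588.4, -92.3]), 6569, 55, 'res', np.float64(0.15)) die (array([586.6, -92.5]), 10503, 71, 'res', np.float64(0.23))
flat n 4707 z 43.8 tilt [-0.    -0.001]
sq (1324, array([438.8,  -3.3,  14.8,  33.3, -26.6]), array([ 4.339e+02, -3.000e-01]), np.float64(72.9)) (5716, array([4.31e+02, 1.00e-01, 5.81e+01, 5.96e+01, 8.89e+01]), array([4.309e+02, 1.000e-01]), np.float64(29.8))
pos [586.6 -93.  150.8] jaw -9.5 tool x,z [-0.003  0.001 -1.   ] [-0.165 -0.986  0.   ]
shift now-frame [   1.4 -168.7  -65. ] turn about x (rad) -0.152 alt 2.99 j [-0.16  0.47  0.13  1.23 -0.    1.58] F [-0.5  0.3  0.2] w 85.6
```

Large round punch is home (43.8 mm, flat). On to the square punch.

Emit:
play_rows:
  plan:
    - [0,-9,-3.4,0,0,0,-1]
    - [0,-18,-7,0,0,0,-1]
    - [0,-21,-8.1,0,0,0,-1]
    - [0,-21,-8.1,0,0,0,-1]
    - [0,-21,-8.1,0,0,0,-1]
    - [0,-21,-8.1,0,0,0,-1]
    - [0,-21,-8.1,0,0,0,-1]
    - [0,-18,-7,0,0,0,-1]
    - [0,-12,-4.6,0,0,0,-1]
    - [0,-6.5,-2.5,0,0,0,-1]
    - [0,0,0,-0.076,0,0,-1]
    - [0,0,0,-0.076,0,0,-1]
    - [0,0,0,0,0,0,-1]
    - [0,0,0,0,0,0,-1]
    - [0,0,0,0,0,0,-1]

```text
clock: 21.53
eef_pos: [0.4324, -0.0014, 0.1523]
tool_rot: [-0.504, -0.496, 0.504, -0.496]
ft_force: [0.7, -0.2, 0.2]
grip_width: 0.0854
```

```bash
python3 - <<'E'
from h import *
c=camera('wrist');W=cloud(c)
print('sq',slice_fit(c,W,(.431,0),.066,.085,.05),slice_fit(c,W,(.431,0),.028,.032,.045))
goto(431,-1,38,-1)
E
```

```text
sq (2028, array([ 4.306e+02,  4.000e-01,  2.190e+01,  2.950e+01, -1.700e+00]), array([4.306e+02, 4.000e-01]), np.float64(73.6)) (4918, array([430.7,   0. ,  58. ,  58.3,  -1. ]), array([430.7,   0. ]), np.float64(29.8))
pos [432.4  -1.4 152.4] jaw -0.9 tool x,z [-0.001 -0.    -1.   ] [-0.015 -1.     0.   ]
shift now-frame [114.4  -1.3  -0.4] turn about x (rad) 0.002 alt -3.14 j [-0.    0.16 -0.31  1.1  -0.    1.58] F [-0.3 -0.4 -0.6] w 85.2
```

Emit:
play_rows:
  plan:
    - [8,-1.6,-0.2,0,0,0,-1]
    - [15,0,0,0,0,0,-1]
    - [20,0,0,0,0,0,-1]
    - [20,0,0,0,0,0,-1]
    - [20,0,0,0,0,0,-1]
    - [15,0,0,0,0,0,-1]
    - [8,0,0,0,0,0,-1]
    - [5,0,0,0,0,0,-1]
    - [1.5,0,0,0,0,0,-1]
    - [0,0,0,0,0,0,-1]
    - [0,0,0,0,0,0,-1]
    - [0,0,0,0,0,0,1]
    - [0,0,0,0,0,0,1]
    - [0,0,0,0,0,0,1]
    - [0,0,0,0,0,0,1]
    - [0,0,0,0,0,0,1]
    - [0,0,0,0,0,0,1]
    - [0,0,0,0,0,0,1]
    - [0,0,0,0,0,0,1]

```text
clock: 23.17
eef_pos: [0.4309, -0.001, 0.0406]
tool_rot: [0.504, 0.496, -0.503, 0.497]
ft_force: [-0.3, 0.5, 5.5]
grip_width: 0.0215
```

Emit:
play_rows:
  plan:
    - [-3,0,0,0,0,0,1]
    - [-6,0,0,0,0,0,1]
    - [-10,0,0,0,0,0,1]
    - [-15,0,0,0,0,0,1]
    - [-15,0,0,0,0,0,1]
    - [-15,0,0,0,0,0,1]
    - [-10,0,0,0,0,0,1]
    - [-6,0,0,0,0,0,1]
    - [0,0,0,-0.066,0,0,1]
    - [0,0,0,-0.066,0,0,1]
    - [0,0,0,0,0,0,1]
    - [0,0,0,0,0,0,1]
    - [0,0,0,0,0,0,1]

```text
clock: 24.25
eef_pos: [0.4302, -0.001, 0.1197]
tool_rot: [0.47, 0.529, -0.47, 0.528]
ft_force: [0.6, -0.1, -6.6]
grip_width: 0.0217
```

```bash
python3 - <<'E'
from h import *
c=camera('wrist');W=cloud(c);p=get_obs()['eef_pos']
print('collar',slice_fit(c,W,p[:2],p[2]-.013,p[2]-.006,.045))
goto(p[0]*1000,p[1]*1000,38,6.7)
goto(625.3,86,118,6.7)
E
```

```text
collar (8290, array([428.5,  12.2,  34.2,  58.2, -82.8]), array([428.8,  11.5]), np.float64(108.9))
pos [430.4  -1.  119.9] jaw 6.7 tool x,z [-0.001  0.    -1.   ] [ 0.117 -0.993 -0.   ]
shift now-frame [81.9  0.1  0. ] turn about x (rad) -0.0 alt 3.142 j [-0.    0.19 -0.36  1.01  0.    1.45] F [ 0.3 -1.2 -6.4] w 21.3
pos [430.4  -1.  119.9] jaw 6.7 tool x,z [-0.001  0.    -1.   ] [ 0.117 -0.993 -0.   ]
shift now-frame [  1.6 203.8 -63.7] turn about x (rad) -0.0 alt 3.142 j [-0.    0.19 -0.36  1.01  0.    1.45] F [ 0.3 -1.2 -6.4] w 21.3
```

Emit:
play_rows:
  plan:
    - [0,8,-2.5,0,0,0,1]
    - [0,18,-5.6,0,0,0,1]
    - [0,22,-6.9,0,0,0,1]
    - [0,22,-6.9,0,0,0,1]
    - [0,22,-6.9,0,0,0,1]
    - [0,22,-6.9,0,0,0,1]
    - [0,22,-6.9,0,0,0,1]
    - [0,22,-6.9,0,0,0,1]
    - [0,20,-6.2,0,0,0,1]
    - [0,16,-5,0,0,0,1]
    - [0,10,-3.1,0,0,0,1]
    - [0,0,0,0,0,0,1]
    - [0,0,0,0,0,0,1]
    - [0,0,0,0,0,0,1]

```text
clock: 25.47
eef_pos: [0.6251, 0.0863, 0.1194]
tool_rot: [0.469, 0.529, -0.47, 0.528]
ft_force: [0.2, 0.9, -6.5]
grip_width: 0.0211
```

```bash
cat >> h.py <<'E'
def edges(W,z,xy,r,tol=.003):
    """extents of slice in tool frame (mm, relative to TCP): y min/max, z min (camera side far edge)"""
    o,M=st();p=o['eef_pos']
    q=W[(abs(W[...,2]-z)<tol)&(np.hypot(W[...,0]-xy[0],W[...,1]-xy[1])<r)]
    (cx,cy),(w,h),a=cv2.minAreaRect((q[:,:2]*1000).astype(np.float32))
    l=((q-p)@M)*1000
    f=lambda v:(np.percentile(v,.2).round(1),np.percentile(v,99.8).round(1))
    print(len(l),'y',f(l[:,1]),'mid',np.round(sum(f(l[:,1]))/2,1),'z',f(l[:,2]),'ang',round(a,1),'zmed',(np.median(q[:,2])*1000).round(1))
E
python3 - <<'E'
from h import *
c=camera('wrist');save(c,'w5.png');W=cloud(c);p=get_obs()['eef_pos']
edges(W,p[2]-.0105,p[:2],.045); edges(W,.036,(.6253,.087),.075)
goto(625.7,85.8,54,6.7)
E
```

```text
8297 y (np.float64(-28.9), np.float64(28.7)) mid -0.1 z (np.float64(-30.2), np.float64(1.8)) ang 7.9 zmed 108.4
11389 y (np.float64(-47.4), np.float64(48.2)) mid 0.4 z (np.float64(-49.3), np.float64(41.4)) ang 6.7 zmed 35.8
pos [625.   86.1 119.6] jaw 6.7 tool x,z [-0.002 -0.    -1.   ] [ 0.117 -0.993  0.   ]
shift now-frame [65.6  0.8  0.4] turn about x (rad) 0.001 alt -3.141 j [ 0.14  0.56  0.2   1.21 -0.    1.59] F [ 0.3  0.5 -6.7] w 21.2
```

View pics/w5.png

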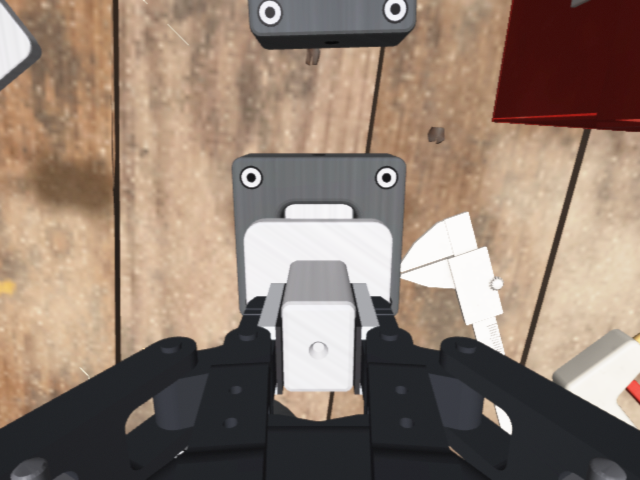

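The square punch is aligned over its die, with about 0.5 mm sideways offset and parallel edges. Lowering it; the caliper is well below the fingertips.

Emit:
play_rows:
  plan:
    - [6,0.4,0,0,0,0,1]
    - [12,0,0,0,0,0,1]
    - [12,0,0,0,0,0,1]
    - [8,0,0,0,0,0,1]
    - [5,0,0,0,0,0,1]
    - [5,0,0,0,0,0,1]
    - [5,0,0,0,0,0,1]
    - [4,0,0,0,0,0,1]
    - [3,0,0,0,0,0,1]
    - [1.5,0,0,0,0,0,1]
    - [0,0,0,0,0,0,1]
    - [0,0,0,0,0,0,1]

```text
clock: 26.52
eef_pos: [0.6264, 0.0864, 0.059]
tool_rot: [0.47, 0.529, -0.47, 0.529]
ft_force: [0.1, 0.0, -6.1]
grip_width: 0.0214
```

Emit:
play_rows:
  plan:
    - [1,0,0,0,0,0,1]
    - [1,0,0,0,0,0,1]
    - [0.8,0,0,0,0,0,1]
    - [0.5,0,0,0,0,0,1]
    - [0,0,0,0,0,0,1]
    - [0,0,0,0,0,0,1]

```text
clock: 27.02
eef_pos: [0.6263, 0.0864, 0.0555]
tool_rot: [0.47, 0.529, -0.47, 0.529]
ft_force: [0.8, 0.2, -6.6]
grip_width: 0.0213
```

Emit:
play_rows:
  plan:
    - [0.5,0,0,0,0,0,1]
    - [0.5,0,0,0,0,0,1]
    - [0.5,0,0,0,0,0,1]
    - [0,0,0,0,0,0,1]
    - [0,0,0,0,0,0,1]

```text
clock: 27.43
eef_pos: [0.6264, 0.0864, 0.0548]
tool_rot: [0.47, 0.528, -0.469, 0.529]
ft_force: [-3.5, 0.6, 0.1]
grip_width: 0.0211
```

Emit:
play_rows:
  plan:
    - [0.6,0,0,0,0,0,1]
    - [0,0,0,0,0,0,1]
    - [0,0,0,0,0,0,1]
    - [0,0,0,0,0,0,0.5]
    - [0,0,0,0,0,0,0]
    - [0,0,0,0,0,0,-0.5]
    - [0,0,0,0,0,0,-1]
    - [0,0,0,0,0,0,-1]
    - [0,0,0,0,0,0,-1]
    - [0,0,0,0,0,0,-1]
    - [-5,0,0,0,0,0,-1]
    - [-15,0,0,0,0,0,-1]
    - [-20,0,0,0,0,0,-1]
    - [-25,0,0,0,0,0,-1]
    - [-25,0,0,0,0,0,-1]
    - [-10,0,0,0,0,0,-1]
    - [0,0,0,0,0,0,-1]
    - [0,0,0,0,0,0,-1]
    - [0,0,0,0,0,0,-1]

```text
clock: 29.02
eef_pos: [0.6253, 0.0863, 0.1516]
tool_rot: [0.469, 0.529, -0.47, 0.528]
ft_force: [-0.2, 0.6, -0.6]
grip_width: 0.085
```

```bash
python3 - <<'E'
from h import *
c=camera('wrist');W=cloud(c)
flat(W,(.6253,.087),.044,.03)
print('collar',slice_fit(c,W,(.6253,.087),.041,.047,.045),slice_fit(c,W,(.6253,.087),.033,.039,.08))
print('ob',slice_fit(c,W,(.4265,.1665),.066,.085,.04),slice_fit(c,W,(.4265,.1665),.026,.034,.045))
goto(426.6,166,150,-48.5)
E
```

```text
flat n 4198 z 43.8 tilt [ 0.    -0.001]
collar (5493, array([626.3,  87.4,  58.1,  58.2,   6.9]), array([626.3,  87.4]), np.float64(43.8)) (12838, array([625.1,  87.7,  95.9,  96.2, -83.3]), array([625.1,  87.6]), np.float64(35.8))
ob 0 (4588, array([429. , 169.5,  46.7,  63.1, -48.8]), array([442.2, 167.1]), np.float64(29.7))
pos [625.   86.2 151.2] jaw 6.8 tool x,z [-0.004 -0.001 -1.   ] [ 0.118 -0.993  0.   ]
shift now-frame [   1.9 -187.7 -102.6] turn about x (rad) 0.964 alt -2.177 j [ 0.14  0.54  0.25  1.28 -0.    1.59] F [-0.5  1.1 -0.4] w 85.3
```

Square punch is home (43.8 mm, flat, square to the die). Now the oblong punch.

Emit:
play_rows:
  plan:
    - [0,-9,-4.9,0,0,0,-1]
    - [0,-20,-10.9,0,0,0,-1]
    - [0,-23,-12.6,0,0,0,-1]
    - [0,-23,-12.6,0,0,0,-1]
    - [0,-23,-12.6,0,0,0,-1]
    - [0,-23,-12.6,0,0,0,-1]
    - [0,-23,-12.6,0,0,0,-1]
    - [0,-20,-10.9,0,0,0,-1]
    - [0,-15,-8.2,0,0,0,-1]
    - [0,-8.7,-4.7,0,0,0,-1]
    - [0,0,0,0.107,0,0,-1]
    - [0,0,0,0.107,0,0,-1]
    - [0,0,0,0.107,0,0,-1]
    - [0,0,0,0.107,0,0,-1]
    - [0,0,0,0.107,0,0,-1]
    - [0,0,0,0.107,0,0,-1]
    - [0,0,0,0.107,0,0,-1]
    - [0,0,0,0.107,0,0,-1]
    - [0,0,0,0.107,0,0,-1]
    - [0,0,0,0,0,0,-1]

```text
clock: 30.73
eef_pos: [0.4276, 0.1659, 0.1524]
tool_rot: [-0.661, -0.25, 0.662, -0.25]
ft_force: [0.8, -0.5, 0.2]
grip_width: 0.0854
```

Emit:
play_rows:
  plan:
    - [0,0,0,0,0,0,-1]
    - [0,0,0,0,0,0,-1]

```text
clock: 30.9
eef_pos: [0.4277, 0.166, 0.1529]
tool_rot: [-0.66, -0.252, 0.661, -0.252]
ft_force: [-0.3, -0.8, -0.3]
grip_width: 0.0855
```

```bash
python3 - <<'E'
from h import *
c=camera('wrist');W=cloud(c)
print('ob',slice_fit(c,W,(.4265,.1665),.066,.085,.04),slice_fit(c,W,(.4265,.1665),.028,.032,.042))
goto(426.6,166,39.5,-48.7)
E
```

```text
ob (2002, array([426.6, 167.5,  21.6,  29.9, -48.7]), array([426.3, 167.7]), np.float64(73.6)) (4314, array([426.5, 167.4,  45.9,  67.9, -49.7]), array([426.3, 167.5]), np.float64(29.8))
pos [427.7 166.1 153. ] jaw -48.3 tool x,z [-0.001 -0.    -1.   ] [-0.747 -0.665  0.001]
shift now-frame [113.5  -0.7   0.8] turn about x (rad) 0.007 alt -3.135 j [ 0.37  0.21 -0.24  1.12 -0.    2.78] F [-0.7  0.3 -0.9] w 85.1
```

Emit:
play_rows:
  plan:
    - [8,-0.7,0.6,0.01,0,0,-1]
    - [15,0,0,0,0,0,-1]
    - [20,0,0,0,0,0,-1]
    - [20,0,0,0,0,0,-1]
    - [20,0,0,0,0,0,-1]
    - [15,0,0,0,0,0,-1]
    - [8,0,0,0,0,0,-1]
    - [5,0,0,0,0,0,-1]
    - [1.8,0,0,0,0,0,-1]
    - [0,0,0,0,0,0,-1]
    - [0,0,0,0,0,0,-1]
    - [0,0,0,0,0,0,1]
    - [0,0,0,0,0,0,1]
    - [0,0,0,0,0,0,1]
    - [0,0,0,0,0,0,1]
    - [0,0,0,0,0,0,1]
    - [0,0,0,0,0,0,1]
    - [0,0,0,0,0,0,1]
    - [0,0,0,0,0,0,1]

```text
clock: 32.53
eef_pos: [0.427, 0.1665, 0.0409]
tool_rot: [0.662, 0.248, -0.662, 0.248]
ft_force: [-0.6, 0.3, 3.2]
grip_width: 0.0211
```

Emit:
play_rows:
  plan:
    - [-3,0,0,0,0,0,1]
    - [-6,0,0,0,0,0,1]
    - [-10,0,0,0,0,0,1]
    - [-15,0,0,0,0,0,1]
    - [-15,0,0,0,0,0,1]
    - [-15,0,0,0,0,0,1]
    - [-10,0,0,0,0,0,1]
    - [-6,0,0,0,0,0,1]
    - [0,0,0,-0.1,0,0,1]
    - [0,0,0,-0.1,0,0,1]
    - [0,0,0,-0.1,0,0,1]
    - [0,0,0,-0.1,0,0,1]
    - [0,0,0,-0.1,0,0,1]
    - [0,0,0,-0.1,0,0,1]
    - [0,0,0,-0.1,0,0,1]
    - [0,0,0,-0.1,0,0,1]
    - [0,0,0,-0.1,0,0,1]
    - [0,0,0,-0.09,0,0,1]
    - [0,0,0,0,0,0,1]
    - [0,0,0,0,0,0,1]

```text
clock: 34.2
eef_pos: [0.4262, 0.166, 0.1199]
tool_rot: [0.465, 0.532, -0.466, 0.532]
ft_force: [1.0, -0.2, -5.8]
grip_width: 0.0212
```

```bash
python3 - <<'E'
from h import *
c=camera('wrist');W=cloud(c);p=get_obs()['eef_pos']
edges(W,p[2]-.0105,p[:2],.045)
print('obd',slice_fit(c,W,(.612,.249),.033,.039,.075))
goto(611.8,248,118,8)
E
```

```text
7341 y (np.float64(-23.5), np.float64(22.2)) mid -0.7 z (np.float64(-34.2), np.float64(-0.1)) ang 7.3 zmed 108.8
obd (7726, array([577.7, 243.3,  28.9, 109.4,  16.1]), array([584.4, 244.6]), np.float64(35.8))
pos [426.4 166.  120.1] jaw 7.6 tool x,z [-0.001 -0.001 -1.   ] [ 0.132 -0.991  0.   ]
shift now-frame [  1.8 194.7 -56.7] turn about x (rad) -0.007 alt 3.135 j [ 0.37  0.24 -0.3   1.03 -0.    1.81] F [ 0.4  0.7 -5.4] w 21.3
```

Emit:
play_rows:
  plan:
    - [0,8,-2.3,0,0,0,1]
    - [0,17,-5,0,0,0,1]
    - [0,21,-6.1,0,0,0,1]
    - [0,21,-6.1,0,0,0,1]
    - [0,21,-6.1,0,0,0,1]
    - [0,21,-6.1,0,0,0,1]
    - [0,21,-6.1,0,0,0,1]
    - [0,21,-6.1,0,0,0,1]
    - [0,19,-5.5,0,0,0,1]
    - [0,15,-4.4,0,0,0,1]
    - [0,9.7,-2.8,0,0,0,1]
    - [0,0,0,0,0,0,1]
    - [0,0,0,0,0,0,1]
    - [0,0,0,0,0,0,1]

```text
clock: 35.42
eef_pos: [0.6115, 0.2483, 0.1197]
tool_rot: [0.465, 0.533, -0.466, 0.532]
ft_force: [-0.5, 0.3, -6.0]
grip_width: 0.0213
```

```bash
python3 - <<'E'
from h import *
c=camera('wrist');save(c,'w6.png');W=cloud(c);p=get_obs()['eef_pos']
edges(W,p[2]-.0105,p[:2],.045); edges(W,.036,(.6118,.249),.08)
goto(611.8,248,54,8)
E
```

```text
7288 y (np.float64(-23.3), np.float64(22.5)) mid -0.4 z (np.float64(-34.3), np.float64(-0.1)) ang 7.4 zmed 108.5
11302 y (np.float64(-41.4), np.float64(42.3)) mid 0.4 z (np.float64(-55.0), np.float64(32.6)) ang 8.1 zmed 35.8
pos [611.4 248.2 120. ] jaw 7.7 tool x,z [-0.002 -0.001 -1.   ] [ 0.134 -0.991  0.   ]
shift now-frame [66.   0.5  0.2] turn about x (rad) -0.005 alt 3.137 j [ 0.39  0.62  0.3   1.25 -0.    1.82] F [-0.3  0.5 -5.8] w 20.9
```

View pics/w6.png

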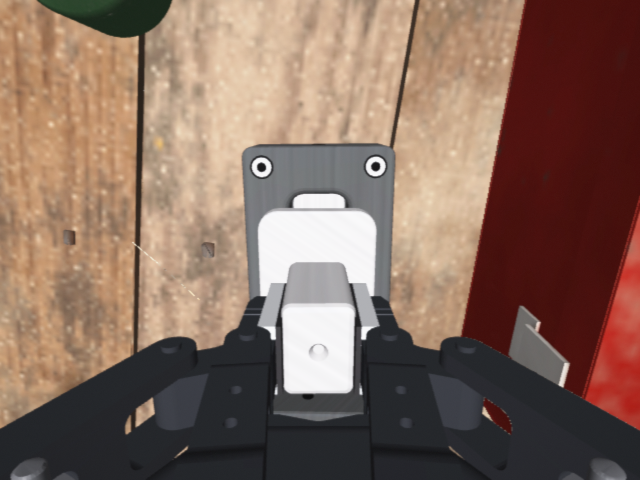

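The oblong punch is parallel to its die and about 1 mm off. The oil can and toolbox are clear.

Emit:
play_rows:
  plan:
    - [6,0.8,-0.7,-0.008,0,0,1]
    - [12,0,0,0,0,0,1]
    - [12,0,0,0,0,0,1]
    - [8,0,0,0,0,0,1]
    - [5,0,0,0,0,0,1]
    - [5,0,0,0,0,0,1]
    - [5,0,0,0,0,0,1]
    - [4,0,0,0,0,0,1]
    - [3,0,0,0,0,0,1]
    - [1.5,0,0,0,0,0,1]
    - [0,0,0,0,0,0,1]
    - [0,0,0,0,0,0,1]

```text
clock: 36.47
eef_pos: [0.613, 0.2495, 0.0593]
tool_rot: [0.463, 0.534, -0.463, 0.535]
ft_force: [-0.6, 0.1, -5.9]
grip_width: 0.0211
```

Emit:
play_rows:
  plan:
    - [1,0,0,0,0,0,1]
    - [1,0,0,0,0,0,1]
    - [0.8,0,0,0,0,0,1]
    - [0.5,0,0,0,0,0,1]
    - [0.4,0,0,0,0,0,1]
    - [0,0,0,0,0,0,1]
    - [0,0,0,0,0,0,1]

```text
clock: 37.05
eef_pos: [0.6129, 0.2494, 0.0554]
tool_rot: [0.463, 0.534, -0.463, 0.534]
ft_force: [-0.2, -0.4, -5.3]
grip_width: 0.0218
```

Emit:
play_rows:
  plan:
    - [0.5,0,0,0,0,0,1]
    - [0.5,0,0,0,0,0,1]
    - [0.5,0,0,0,0,0,1]
    - [0,0,0,0,0,0,1]
    - [0,0,0,0,0,0,1]

```text
clock: 37.47
eef_pos: [0.613, 0.2494, 0.0551]
tool_rot: [0.463, 0.534, -0.463, 0.535]
ft_force: [-4.4, -2.1, 4.8]
grip_width: 0.0212
```

Contact at the home height. Releasing and rising.

Emit:
play_rows:
  plan:
    - [0,0,0,0,0,0,0.5]
    - [0,0,0,0,0,0,0]
    - [0,0,0,0,0,0,-0.5]
    - [0,0,0,0,0,0,-1]
    - [0,0,0,0,0,0,-1]
    - [0,0,0,0,0,0,-1]
    - [0,0,0,0,0,0,-1]
    - [-5,0,0,0,0,0,-1]
    - [-15,0,0,0,0,0,-1]
    - [-20,0,0,0,0,0,-1]
    - [-25,0,0,0,0,0,-1]
    - [-25,0,0,0,0,0,-1]
    - [-10,0,0,0,0,0,-1]
    - [0,0,0,0,0,0,-1]
    - [0,0,0,0,0,0,-1]
    - [0,0,0,0,0,0,-1]

```text
clock: 38.8
eef_pos: [0.612, 0.249, 0.1521]
tool_rot: [0.462, 0.535, -0.464, 0.534]
ft_force: [0.6, -0.2, -0.1]
grip_width: 0.0853
```

```bash
python3 - <<'E'
from h import *
c=camera('wrist');W=cloud(c)
flat(W,(.6125,.249),.044,.022)
print('collar',slice_fit(c,W,(.6125,.249),.041,.047,.045),'die',slice_fit(c,W,(.6125,.249),.033,.039,.08))
c=camera('scene');save(c,'s9.png')
E
```

```text
flat n 1539 z 43.8 tilt [-0.     0.002]
collar (4685, array([612.9, 249.9,  46.1,  67.6,   8.1]), array([612.9, 249.9]), np.float64(43.8)) die (13135, array([611.6, 249.6,  84.1, 108. ,   8. ]), array([611.7, 249.6]), np.float64(35.8))
```

View pics/s9.png

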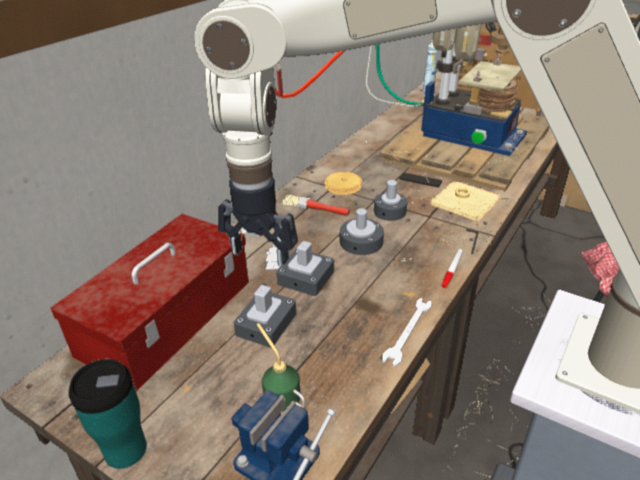

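All four punches stand home in their dies: oblong (263,303), square (304,262), large round (361,230), small round (390,197). The oil can is in its starting place, and I'm checking the caliper as I hand in.

```bash
python3 - <<'E'
from h import *
c=camera('scene')
for t in('oil_can','caliper'):print(t,[np.round(r['centre'],3) for r in pinpoint(t,c)[:1]])
print(job_done())
E
```

```text
oil_can [array([0.474, 0.381, 0.   ])]
caliper [array([0.746, 0.007, 0.004])]
the job is handed in; nothing more can be done
None
```

All four punches are standing nose down in their matching dies, and the job is handed in at about 39 s of the 96 s allowed. I moved the small round punch out of the large die first, then seated the large round, square and oblong punches. Each was lowered to light contact before I released it.

- **Seating:** after each release the wrist camera measured the collar top at 43.8 mm, against 44 mm when fully home. Collar tilt was 0.006 or less, and the square and oblong collars line up with their dies. The final scene picture shows all four upright.
- **Small round punch:** a fit to its shank top gave a tilt of 0.07. I took that as noise from the rounded edge, since its collar lay flat.
- **Oil can and caliper:** the final check puts them within about 4 mm of where they started, which is the accuracy of that check. No move came near either.
- **Camera disagreement:** the top and wrist cameras differed by about 2 mm in y. I avoided the error by comparing punch and die in the same wrist picture.
- **Grip correction:** my first grip on the small punch was 4 mm off centre, so I opened and gripped it again before lifting.
- **Force:** the contact force I read was never more than about 8 N.

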